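# Reload the bag stapler's magazine

### The job

Reload the bench stapler used for closing bakery bags: load the full-length narrow staple strip into its open-topped channel, lying flat on the channel floor between the spring follower and the nose lip, and then slide the flat cover fully shut over it. The cover is in the way at first: slide it back by pressing down on it, as it has no handle. Leave the short strip, the wide strip and everything else standing where it is.

Things in the scene. Friction and masses are not known exactly. Their poses are not given: they have to be found in the camera images.
- stapler: Grey metal bench stapler magazine fixed to the table. Origin on the table plane under it; +x runs along the channel to the nose, +y to the left of that, z up. Base plate 8 mm thick, x -190 to +110, y +-45 mm. Open-topped channel: floor z 30 mm, 24 mm wide inside. From x +27 to +74 mm its sides are open down to the base plate, so fingers fit beside the strip.
- seat (a point): Where the centre of the loaded full strip's underside belongs: stapler x +50, y 0, z 30 mm (channel floor). Axes as the stapler's. Being longer than the free gap, the strip is first lowered to just over the lip (underside z about 40 mm), pushed lengthwise to -x against the follower until its front end is inside the lip, then lowered to the floor and released.
- lip (a point): Middle of the top of the nose lip's inner face: stapler x +90, y 0, z 38 mm. The lip is 6 mm thick and closes the channel's front; nothing stands above it or in front of it. The cheeks beside the channel here are as low (x +74 to +96, top z 38 mm, outer width 36 mm). The strip's front end bears on it.
- rear_mouth (a point): Stapler x +20, y 0, z 52 mm: mouth of the tall rear cheeks, which guide the strip's rear end (x -17 to +20, top z 52 mm, 24 mm apart, outer width 40 mm; flares reach to x +27 mm). Behind x -17 mm is the housing, 48 mm wide, top z 56 mm, with the cover flush between its side lips.
- follower (a joint): Travel (m) of the follower, a dark steel block 21 mm wide in the channel, z 32 to 50 mm. At 0 (rest) its front face is at stapler x +28 mm, 62 mm from the lip; grows as it is pushed back (to -x), 0.030 at most. The spring pushes it to the nose with 1.8 N at 0 and 4.5 N at 0.018, its value with the full strip loaded.
- cover (a joint): Travel (m) of the flat steel cover, 150 x 36 x 4 mm, top at stapler z 56 mm, sliding along stapler x over the channel. 0: fully open (front edge at stapler x -10 mm); 0.098: fully shut (front edge x +88 mm). No handle; stays where left; about 2 N moves it. Press on it from above with closed fingertips, about 10 N, and drag.
- cover_ribs (a point): Ribbed patch on the cover's top face where to press it, 40 mm behind its front edge, on the centre line; moves with the cover.
- strip_full: The strip to load: steel staple strip, an upside-down U bar 80 long (its x), 20 wide (its y), 18 mm tall, about 60 g; origin at the centre of its underside. Either end may go first.
- strip_short: Part-used steel staple strip, 45 x 20 x 18 mm; origin at the centre of its underside. Not wanted; leave it.
- strip_wide: Steel staple strip of a wider kind, 80 x 29 x 18 mm, too wide for the channel; origin at the centre of its underside. Not wanted; leave it.
- timer: Round twist timer, 68 mm wide and 57 mm tall, among the strips; origin at the centre of its underside. Leave it.
- spice_jar: Spice jar with a lid, 46 mm wide and 106 mm tall; origin at the centre of its underside. Leave it.
- tea_box: Cardboard tea box, 71 x 117 x 64 mm; origin at the centre of its underside. Leave it.
- tin: Food tin, 75 mm wide and 110 mm tall; origin at the centre of its underside. Leave it.
Not all that is in view belongs to the job. Leave any yellow look-alike of the strip_full alone.

How it is judged:
By the outcome, as a careful person would: the job done as asked, in the order asked, and still so for the second after the job is handed in, with the robot touching nothing.
It also fails if it takes over 64 s, if anything falls off the work surface, if the arm or the gripper's body presses on something with over 40 N, if the wrist force passes 120 N, or if a joint passes its speed limit or range.

### The arm

A 6-joint arm with a two-finger parallel gripper is mounted at the origin on a cart in front of the work surface, level with it; the furniture and walls round the work are solid. World frame = base frame: x ahead of the robot, y to its left, z up, the work surface at z = 0. Lengths are in m, angles in rad, forces in N, time in s.
With the tool pointing down it reaches from about 0.35 to 0.925 m from the base axis. Payload 6.4 kg.
Tool frame: the origin (TCP) lies on the centre line of the jaws, within the pads' length; the fingertips stand 19 mm ahead of it and the grasp point (between the pads) is the TCP (r.tip_extent is the distance from the TCP to the fingertips, in m); z points along the fingers, y is the direction in which the jaws open and shut (so a half turn about z gives the same grasp; the last joint's range is limited). The gripper opens to 94 mm and grips with 3 to 60 N. Pads are 16 mm wide; open, the fingers measure 119 mm over their backs; the gripper's body (75 mm by 177 mm) begins 78 mm behind the grasp point.
Start: joints at [-1.361, 0.245, 1.558, -0, 1.339, -0.174], TCP at [0.243, -0.603, 0.224] pointing down, gripper open.
Joint ranges: [-3.13, 3.13], [-1.02, 2.26], [0.13, 2.54], [-0.95, 4.09], [0.21, 2.88], [-2.74, 2.74]. Speed limits (rad/s): [2.57, 2.57, 3.14, 3.14, 3.14, 3.14].

### API

Orientations are given as [roll, pitch, yaw] about the fixed x, y, z axes, in that order (R = Rz(yaw) Ry(pitch) Rx(roll)).
In Python, from rig import r gives the robot as it stands.
- The arm moves only by the tool send_rows, never from a script. Its argument "steps" is one flat list of numbers, 7 for each row, row after row: the gripper command: -1 is fully open, 1 is shut, values between are in proportion, then the shift along the world's x, y, z in m, then the turn, a rotation vector about the world's x, y, z in rad. A call has 1 to 20 rows; each row is the pose to reach, as a shift and turn from the pose measured when the call began; what a row does not reach only later rows make up. A row lasts 1/10 s, in which the tool goes at most 50 mm and 8.59 degrees, less where a joint would pass 70% of its speed; a pose out of reach is approached as far as the arm can. A call with a gripper value outside its range is refused whole. The fingers move at their own pace and stop on an object; "squeeze" is the grip in N (left out, the last holds). Time passes only in rows, so rows that repeat a pose let the fingers close. It gives the time, the measured TCP pose, the force and the opening at its end, in the units of the state.
- r.get_state(): the state, without advancing time (a new reading comes with each control period).
- r.camera(name): name is "side" or "top" or "wrist"; returns a dict with "color" (400x640x3 uint8, red, green, blue), "z_map" (400x640 float32, m along the optical axis (not along the pixel's ray), 0 where there is no reading), "intrinsics" (3x3 intrinsics, pixels), "R" (3x3) and "t" (3): a world point X has camera coordinates R X + t. Camera axes: x right, y down, z forward; pixel columns grow to the right and rows downward; lengths in m; the calibration is good to about 2 mm. A picture is of the moment at which its call begins.
- r.hand_in(): hands the job in, once; it reports no verdict.
Trained networks look in a picture, given as the dict that the camera call returned (one of the last four; its "shot" number tells which), for a name from the list of things; names that differ only in an ending like _2 or _b are one class to them, and where a whole thing is asked for, a point or a joint stands for the part that bears it (a point fixed in the world has none). Each returns a list of dicts, best first, with "score" (0 to 1); they miss things now and then, are a little off and sometimes report something else, mostly with a low value. They report only what shows in the picture. A call takes as long as a camera call. They do not tell look-alikes from the thing itself.
- r.regions_of(picture, target): "pixels" (400x640 bool, what is visible of it) and "centre" ([column, row] in pixels, amid what is visible of it).
The state is a dict: "time_s": time; "joint_pos": joint angles; "joint_velocities": joint speeds; "effort": joint torques, N m; "tcp_pos": TCP position; "tool_rot": TCP orientation; "wrist_force": force on the tool from outside, world axes, zero at the start; "wrist_torque": the same for the moment, N m; "grip_width": opening from 0.0 (shut) to 1.0 (fully open).
Only numpy, scipy, OpenCV 4.12 (cv2) and the standard library are available. Lean on these libraries where they do the work, as an engineer would, in place of code of your own. Each camera call takes 0.05 s, during which the arm holds its last target.

## Working session

There is one attempt and no reset: what is moved stays moved. The work goes in short steps, Python scripts to look and compute and a tool call to move; the robot and the scene stay as the last step left them, time stands still between calls to the robot, and variables do not carry over. Pictures are saved under pics/ and viewed, and the job is handed in when it is done.

Besides the shell and the picture viewer there is one more tool, called after "Request:" in YAML: its name, and indented under it one key for each argument. send_rows: Moves the arm, as the interface text tells. Its arguments: {"type":"object","properties":{"steps":{"type":"array"},"squeeze":{"type":"number"}},"required":["steps"]}

```bash
ls; mkdir -p pics
python3 - <<'E'
from rig import r
import cv2,numpy as np,pickle
s=r.get_state(); print({k:np.round(v,3) for k,v in s.items()})
for n in ["side","top"]:
    p=r.camera(n); pickle.dump(p,open(f'{n}0.pkl','wb'))
    cv2.imwrite(f'pics/{n}0.png',p['color'][:,:,::-1])
    for t in ["stapler","strip_full","cover_ribs","follower","lip","strip_short","strip_wide"]:
        try:
            for d in r.regions_of(p,t)[:4]: print(n,t,round(d['score'],2),np.round(d['centre']),d['pixels'].sum())
        except Exception as e: print(t,e)
E
```

```text
pics
{'time_s': np.float64(0.0), 'joint_pos': array([-1.361,  0.246,  1.559, -0.   ,  1.339, -0.174]), 'joint_velocities': array([ 0.   , -0.001, -0.001, -0.   , -0.001, -0.001]), 'effort': array([-0.0000e+00, -4.1584e+01, -3.1460e+01,  6.9000e-02,  3.3000e-02,
       -0.0000e+00]), 'tcp_pos': array([ 0.243, -0.602,  0.223]), 'tool_rot': array([-3.14 , -0.   ,  0.384]), 'wrist_force': array([-0.648, -0.165,  0.672]), 'wrist_torque': array([-0.01 ,  0.   , -0.053]), 'grip_width': np.float64(0.999)}
side stapler 0.94 [326. 161.] 1956
side stapler 0.69 [383. 226.] 921
side strip_full 0.88 [243. 289.] 307
side strip_full 0.7 [319. 264.] 328
side strip_full 0.7 [329. 194.] 200
side strip_full 0.63 [294. 207.] 180
side cover_ribs 0.85 [314. 152.] 255
side follower 0.2 [242. 205.] 537
side lip 0.6 [328. 164.] 1950
side lip 0.19 [239. 205.] 523
side strip_short 0.63 [276. 268.] 127
side strip_short 0.33 [326. 162.] 1886
side strip_wide 0.78 [282. 232.] 246
top stapler 0.86 [218. 208.] 3319
top strip_full 0.67 [285. 200.] 232
top strip_full 0.66 [397. 199.] 276
top strip_full 0.58 [433. 268.] 259
top strip_full 0.53 [306. 239.] 256
top cover_ribs 0.68 [215. 217.] 804
top follower 0.72 [215. 210.] 3454
top lip 0.75 [218. 212.] 3508
top strip_short 0.43 [406. 242.] 96
top strip_short 0.42 [395. 198.] 260
top strip_wide 0.72 [349. 242.] 314
```

View pics/side0.png

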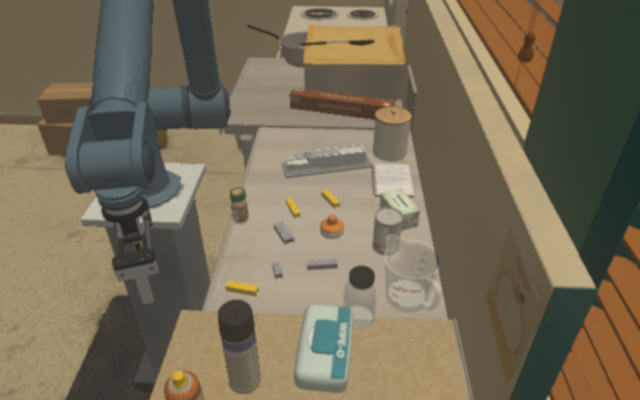

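View pics/top0.png

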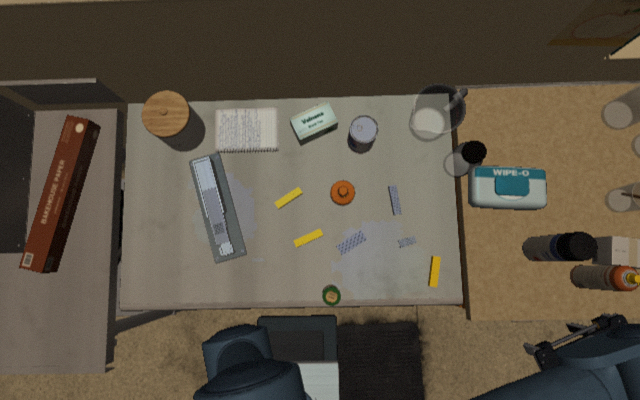

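```bash
cat > h.py <<'E'
import numpy as np,cv2
def w(p,u,v,z=None,d=None):
    K=p['intrinsics'];R=p['R'];t=np.array(p['t']).ravel()
    ray=np.array([(u-K[0,2])/K[0,0],(v-K[1,2])/K[1,1],1.])
    C=-R.T@t; D=R.T@ray
    if z is not None: return C+D*(z-C[2])/D[2]
    return C+D*d
def px(p,X):
    c=p['R']@np.array(X)+np.array(p['t']).ravel(); c=p['intrinsics']@c; return c[:2]/c[2]
def cloud(p):
    K=p['intrinsics'];R=p['R'];t=np.array(p['t']).ravel()
    v,u=np.mgrid[0:400,0:640]; d=p['z_map']
    P=np.stack([(u-K[0,2])/K[0,0]*d,(v-K[1,2])/K[1,1]*d,d],-1)
    W=(P-t)@R
    W[d==0]=np.nan
    return W
def crop(p,u0,u1,v0,v1,k,name):
    c=p['color'][v0:v1,u0:u1,::-1]
    cv2.imwrite(name,cv2.resize(c,None,fx=k,fy=k,interpolation=cv2.INTER_CUBIC))
E
python3 - <<'E'
import pickle
from h import *
np.set_printoptions(precision=4,suppress=True)
p=pickle.load(open('top0.pkl','rb'));s=pickle.load(open('side0.pkl','rb'))
crop(p,180,260,140,270,4,'pics/stap.png')
crop(p,330,430,175,260,6,'pics/strips.png')
crop(s,270,410,130,280,4,'pics/sidec.png')
W=cloud(p)
hsv=cv2.cvtColor(p['color'],cv2.COLOR_RGB2HSV)
for nm,(a,b,c,d) in dict(full=(380,412,175,222),short=(392,422,230,252),wide=(328,375,226,260)).items():
    Z=W[c:d,a:b]; m=Z[...,2]>0.009
    P=Z[m][:,:2]; r=cv2.minAreaRect(P.astype(np.float32)*1000)
    print(nm,m.sum(),P.mean(0),np.median(Z[m][:,2]),r)
print(W[195:205,20:21].shape, px(p,[0.5,0,0]))
print('C',-p['R'].T@np.array(p['t']).ravel(),-s['R'].T@np.array(s['t']).ravel())
Z=W[145:265,180:260]; 
m=(Z[...,2]>0.004)&(Z[...,2]<.1); print(cv2.minAreaRect(Z[m][:,:2].astype(np.float32)*1000), np.percentile(Z[m][:,2],[1,10,50,90,99]))
m=(Z[...,2]>0.045)&(Z[...,2]<.1); print(cv2.minAreaRect(Z[m][:,:2].astype(np.float32)*1000))
E
```

```text
full 233 [ 0.5759 -0.3253] 0.017749066682953122 ((575.78173828125, -325.5054016113281), (79.97738647460938, 21.417095184326172), 7.584202766418457)
short 132 [ 0.4619 -0.353 ] 0.017787257406110375 ((462.0441589355469, -353.4311218261719), (20.173641204833984, 45.601688385009766), 16.862503051757812)
wide 327 [ 0.4621 -0.2038] 0.017804664987437196 ((462.1256103515625, -203.8992462158203), (29.028533935546875, 79.62196350097656), 30.09871482849121)
(10, 1, 3) [276.034  230.8365]
C [ 0.4147 -0.1269  1.1489] [ 0.6173 -1.2724  0.9231]
((582.3265380859375, 155.11883544921875), (333.07135009765625, 226.031982421875), 0.7780806422233582) [0.0042 0.0059 0.0137 0.0565 0.0597]
((606.0350952148438, 171.65652465820312), (289.6428527832031, 63.78384017944336), 20.956207275390625)
```

View pics/stap.png

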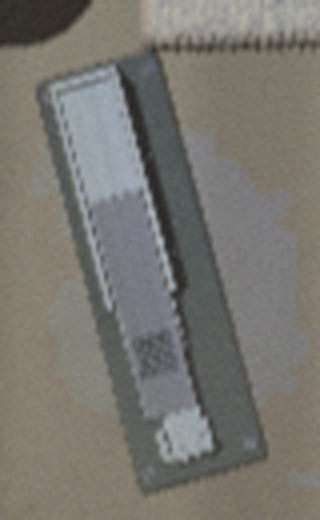

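View pics/strips.png

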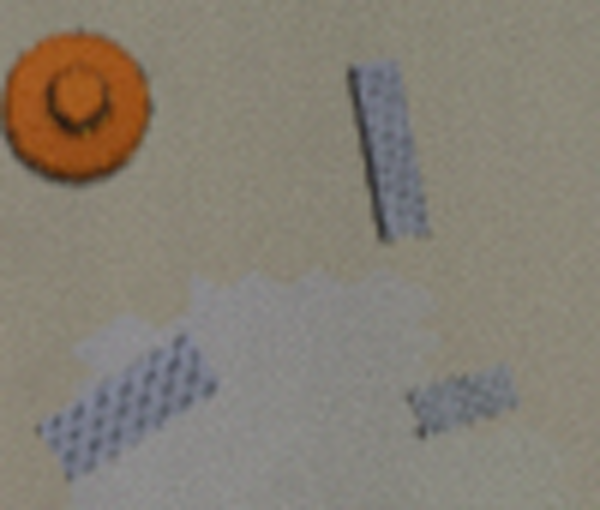

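View pics/sidec.png

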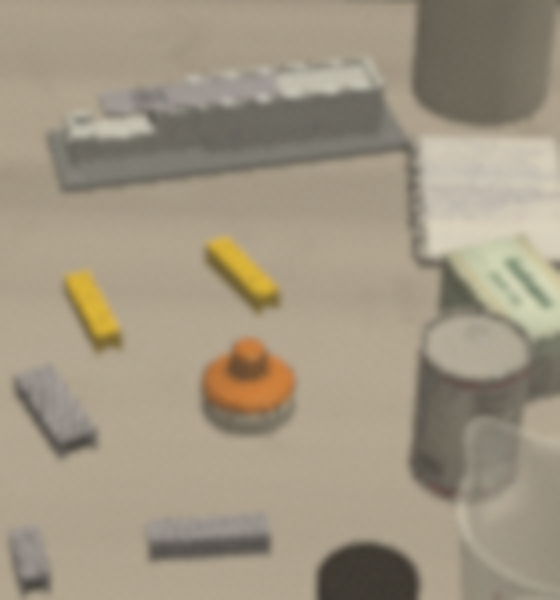

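Run:
```python
import pickle
from h import *
np.set_printoptions(precision=4,suppress=True)
p=pickle.load(open('top0.pkl','rb'))
W=cloud(p)
Z=W[145:268,180:262]; h=Z[...,2]
# base: region grow z>5mm, largest component
m=((h>0.006)&(h<.1)).astype(np.uint8); m=cv2.morphologyEx(m,cv2.MORPH_OPEN,np.ones((3,3)))
n,l,st,_=cv2.connectedComponentsWithStats(m)
i=1+np.argmax(st[1:,4]); q=Z[l==i]
print('base',st[1:],cv2.minAreaRect(q[:,:2].astype(np.float32)*1000))
m=((h>0.035)&(h<.075)).astype(np.uint8)
n,l,st,_=cv2.connectedComponentsWithStats(m); i=1+np.argmax(st[1:,4]); q=Z[l==i]
print('mag',cv2.minAreaRect(q[:,:2].astype(np.float32)*1000))
c=np.array([(37,88),(157,48),(268,457),(145,493)])
B=np.array([w(p,180+a/4-.375,140+b/4-.375,z=.008) for a,b in c]);print(B)
print([np.linalg.norm(B[i]-B[(i+1)%4]) for i in range(4)])
print('rect',cv2.minAreaRect((B[:,:2]*1000).astype(np.float32)))
nose=(B[2]+B[3])/2; back=(B[0]+B[1])/2; ex=(nose-back)[:2]; ex/=np.linalg.norm(ex); print('yaw',np.arctan2(ex[1],ex[0]),ex)
mid=(nose+back)[:2]/2; o=mid+ex*0.04; print('origin',o)
ey=np.array([-ex[1],ex[0]])
S=np.stack([(Z[...,:2]-o)@ex,(Z[...,:2]-o)@ey,h],-1)
import numpy as np
for a in np.arange(-.18,.11,.01):
    k=(abs(S[...,0]-a)<.005)&(abs(S[...,1])<.06)&(h>.02)
    if k.sum(): print(round(a,3),k.sum(),'y',S[k][:,1].min(),S[k][:,1].max(),'z',np.median(S[k][:,2]))
```

```text
base [[   0    0   18    7   99]
 [  35    0   47    8  318]
 [  10    8   55  105 2512]
 [  42   26    3    4   12]
 [  46   47    3    3    9]
 [  52   72    8   14   59]
 [  35  113    5    5   25]] ((570.489501953125, 163.20651245117188), (296.57452392578125, 89.61360168457031), 15.493171691894531)
mag ((581.2255249023438, 165.96177673339844), (238.112548828125, 48.97061538696289), 15.264460563659668)
[[0.6995 0.2431 0.008 ]
 [0.726  0.1585 0.008 ]
 [0.4387 0.0797 0.008 ]
 [0.4162 0.1634 0.008 ]]
[np.float64(0.08866315233104816), np.float64(0.2979794908616356), np.float64(0.08670721039013458), np.float64(0.2943361290769981)]
rect ((570.6475219726562, 161.79617309570312), (297.9794921875, 88.60572052001953), 15.329740524291992)
yaw -2.870830908691059 [-0.9636 -0.2675]
origin [0.5316 0.1505]
-0.17 36 y -0.02563534820801264 0.022978260783970878 z 0.054648656290784706
-0.16 79 y -0.025604591448541787 0.023005677509273147 z 0.05298058516692349
-0.15 70 y -0.02420761026679796 0.022786390208999707 z 0.05232308716629532
-0.14 75 y -0.024906792736324252 0.022939118164602 z 0.0516064727939
[... 1095 characters left out ...]
8708973966 z 0.05560309412049322
0.02 62 y -0.0218234216213987 0.018067946019265046 z 0.055528508511025865
0.03 58 y -0.01959095718950147 0.01736506477766432 z 0.05620647591074973
0.04 53 y -0.01937127672068823 0.016509475945020325 z 0.055736931202334694
0.05 55 y -0.020250279023915508 0.015851572068899623 z 0.055793780957149534
0.06 55 y -0.019568715661734702 0.01565061521279512 z 0.0554274733863312
0.07 53 y -0.01881083471661267 0.016407649546405653 z 0.030354225685062387
0.08 55 y -0.01934476465733077 0.01658223710642904 z 0.031237179852965626
0.09 52 y -0.020454772066078247 0.016436071940840312 z 0.035595420657363
0.1 19 y -0.012867093519832331 0.015485338574043791 z 0.029245598176189245
```

Run:
```python
import pickle
from h import *
np.set_printoptions(precision=4,suppress=True)
p=pickle.load(open('top0.pkl','rb'))
rib=w(p,180+155/4-.4,140+355/4-.4,z=.056); fe=w(p,180+168/4-.4,140+414/4-.4,z=.056)
th=-2.8745; ex=np.array([np.cos(th),np.sin(th)]);ey=np.array([-ex[1],ex[0]]);o=np.array([.5316,.1505])-.0014*ey
for n,X in(('rib',rib),('front',fe)): print(n,X,(X[:2]-o)@ex,(X[:2]-o)@ey)
print('o',o)
for x in (.025,.032,-.05,.05,.072,.074,-.055): print(x,o+x*ex)
print(w(p,363,130,z=.11))
```

```text
rib [0.5058 0.1457 0.056 ] 0.026168784342507193 -0.0007681175681447399
front [0.467  0.1367 0.056 ] 0.06595724677305197 -0.002366894706480084
o [0.5312 0.1519]
0.025 [0.5071 0.1453]
0.032 [0.5004 0.1434]
-0.05 [0.5795 0.165 ]
0.05 [0.483  0.1387]
0.072 [0.4618 0.1328]
0.074 [0.4599 0.1323]
-0.055 [0.5843 0.1664]
[ 0.7445 -0.2372  0.11  ]
```

Request:
send_rows:
  steps: [1,0.06,0.17,0,0,0,-0.04,1,0.12,0.34,0,0,0,-0.08,1,0.18,0.5,0,0,0,-0.117,1,0.22,0.64,0,0,0,-0.117,1,0.263,0.747,0,0,0,-0.117,1,0.263,0.747,0,0,0,-0.117,1,0.263,0.747,0,0,0,-0.117,1,0.263,0.747,0,0,0,-0.117,1,0.263,0.747,0,0,0,-0.117,1,0.263,0.747,0,0,0,-0.117,1,0.263,0.747,0,0,0,-0.117,1,0.263,0.747,0,0,0,-0.117,1,0.263,0.747,0,0,0,-0.117,1,0.263,0.747,0,0,0,-0.117,1,0.263,0.747,0,0,0,-0.117,1,0.263,0.747,0,0,0,-0.117,1,0.263,0.747,0,0,0,-0.117,1,0.263,0.747,0,0,0,-0.117,1,0.263,0.747,0,0,0,-0.117]
  squeeze: 25

```text
time_s: 2.7
tcp_pos: [0.5062, 0.1434, 0.2244]
tool_rot: [3.141, 0.0, 0.266]
wrist_force: [0.8, -0.4, -0.3]
grip_width: 0.003
```

Run:
```python
from rig import r
from h import *
import pickle
np.set_printoptions(precision=4,suppress=True)
p=r.camera('wrist'); pickle.dump(p,open('w1.pkl','wb'))
cv2.imwrite('pics/w1.png',p['color'][:,:,::-1])
s=r.get_state();print(s['tcp_pos'],s['tool_rot'],s['wrist_force'],s['time_s'])
print('cam',-p['R'].T@np.array(p['t']).ravel())
for d in r.regions_of(p,'cover_ribs')[:2]: print(d['score'],d['centre'],w(p,*d['centre'],z=.056))
for X in ([.5312,.1519,.056],[.4445,.1279,.038],[.5058,.1457,.056]):print(px(p,X))
```

```text
[0.5062 0.1431 0.2245] [3.1414 0.0002 0.2651] [ 0.1661 -0.0495  0.872 ] 2.75
cam [0.5893 0.1653 0.3851]
0.94 [318.8, 140.9] [0.5502 0.1569 0.056 ]
[318.7012 160.4198]
[319.2963 235.3922]
[318.085  185.3811]
```

View pics/w1.png

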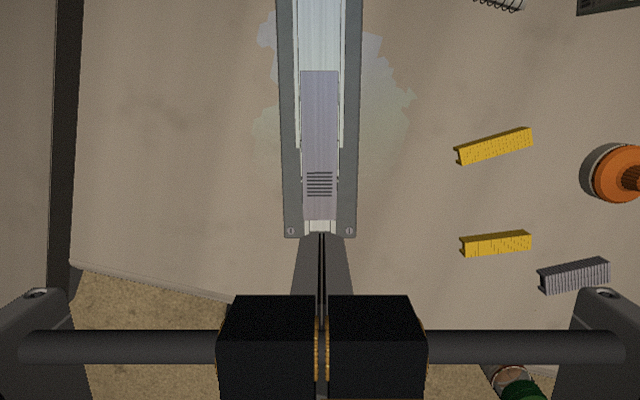

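Run:
```python
from h import *
import pickle
np.set_printoptions(precision=4,suppress=True)
p=pickle.load(open('w1.pkl','rb'))
crop(p,265,375,60,245,4,'pics/w1c.png')
th=-2.8745; ex=np.array([np.cos(th),np.sin(th)]);ey=np.array([-ex[1],ex[0]]);o=np.array([.5312,.1519])
f=lambda X:((X[:2]-o)@ex,(X[:2]-o)@ey)
for n,u,v,z in (('rib',319,184.5,.056),('front',319,220,.056),('baseL',284.5,237.5,.008),('baseR',357,237.5,.008),('baseR0',363,0,.008),('baseL0',275,0,.008),('coverL',301.5,71,.056),('coverR',337.5,71,.056),('coverL',303.5,219,.056),('coverR',336,219,.056)):
    print(n,np.round(f(w(p,u,v,z=z)),4))
```

```text
rib [0.0252 0.0002]
front [0.0644 0.0001]
baseL [ 0.1057 -0.0433]
baseR [0.1058 0.0471]
baseR0 [-0.1562  0.0453]
baseL0 [-0.1563 -0.0443]
coverL [-0.0849 -0.0159]
coverR [-0.0849  0.0179]
coverL [ 0.0632 -0.0165]
coverR [0.0633 0.0183]
```

View pics/w1c.png

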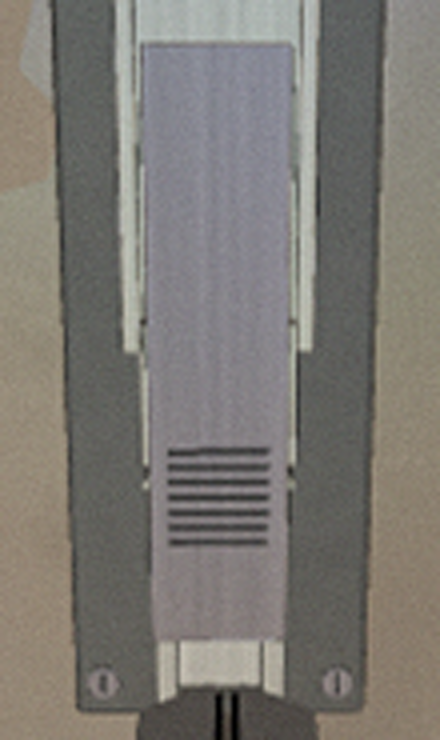

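Run:
```python
from h import *
import pickle
np.set_printoptions(precision=4,suppress=True)
p=pickle.load(open('w1.pkl','rb'));q=pickle.load(open('top0.pkl','rb'))
th=-2.8745; ex=np.array([np.cos(th),np.sin(th)]);ey=np.array([-ex[1],ex[0]]);o=np.array([.5312,.1519])
f=lambda X:((X[:2]-o)@ex,(X[:2]-o)@ey)
g=lambda a,b:(265+a/4-.375,60+b/4-.375)
for n,a,b,z in (('housefrontR',305,351,.056),('housefrontL',130,351,.056),('flare endL',146,487,.052),('flareR',290,487,.052),('noseL cheek',165,700,.038),('noseR',280,695,.038)):
    print(n,np.round(f(w(p,*g(a,b),z=z)),4))
g=lambda a,b:(180+a/4-.375,140+b/4-.375)
for n,a,b,z in (('houseL',108,310,.056),('houseR',178,292,.056),('lip',190,463,.038),('rear',82,70,.056),('baserear',97,68,.008),('basefront',206,475,.008)):
    print(n,np.round(f(w(q,*g(a,b),z=z)),4))
W=cloud(p)[60:245,265:375]
S=np.stack([(W[...,:2]-o)@ex,(W[...,:2]-o)@ey,W[...,2]],-1)
k=(S[...,2]>.05)&(S[...,2]<.065);print(S[k].min(0),S[k].max(0))
for a in (-.08,-.05,0.0,.03,.05,.085):
    for lo,hi in ((.005,.012),(.03,.065)):
        k=(abs(S[...,0]-a)<.004)&(S[...,2]>lo)&(S[...,2]<hi)
        if k.sum():print(a,lo,S[k][:,1].min(),S[k][:,1].max(),np.median(S[k][:,2]))
```

```text
housefrontR [-0.0132  0.0223]
housefrontL [-0.0132 -0.0216]
flare endL [ 0.0228 -0.0185]
flareR [0.0229 0.0192]
noseL cheek [ 0.089  -0.0151]
noseR [0.0875 0.0178]
houseL [-0.0114 -0.023 ]
houseR [-0.0097  0.0245]
lip [ 0.0994 -0.0004]
rear [-0.1739  0.0007]
baserear [-0.1881  0.0008]
basefront [0.108  0.0015]
[-0.095  -0.0235  0.05  ] [0.0635 0.0245 0.0589]
-0.08 0.005 -0.044396434992068724 0.04503594818386835 0.008280663137754104
-0.08 0.03 -0.023281310618842248 0.024277394632819457 0.0562454310246973
-0.05 0.005 -0.0435517682386186 0.04481878477570335 0.008240999984009232
-0.05 0.03 -0.022964043773503022 0.023844816756575363 0.056216067360413506
0.0 0.005 -0.04428554423264565 0.045350530481507986 0.008323529643160892
0.0 0.03 -0.01930551391490228 0.01984523634400181 0.056242763354086005
0.03 0.005 -0.044163941857772886 0.04498523446275782 0.008191948265929682
0.03 0.03 -0.0165462906747865 0.01794317029379847 0.05634316309102004
0.05 0.005 -0.04350803075043121 0.045486783720778245 0.008159704308021208
0.05 0.03 -0.01682735621026768 0.018182968837292077 0.056302702469332805
0.085 0.005 -0.043434327144766666 0.04557546607262092 0.008165521750563266
0.085 0.03 -0.017285633759015945 0.018211374989930175 0.03263323498771265
```

Run:
```python
from h import *
import pickle
np.set_printoptions(precision=4,suppress=True)
p=pickle.load(open('w1.pkl','rb'))
th=-2.8745; ex=np.array([np.cos(th),np.sin(th)]);ey=np.array([-ex[1],ex[0]]);o=np.array([.5312,.1519])
W=cloud(p)
S=np.stack([(W[...,:2]-o)@ex,(W[...,:2]-o)@ey,W[...,2]],-1)
for u in (297,298,341,342): print(u,[(v,*np.round(S[v,u]*1000,1)) for v in range(138,190,2)])
for u in (308,312,328): print(u,[(v,*np.round(S[v,u]*1000,1)) for v in range(214,245,1)])
```

```text
297 [(138, np.float64(-22.4), np.float64(-21.6), np.float64(55.1)), (140, np.float64(-20.6), np.float64(-21.5), np.float64(56.6)), (142, np.float64(-18.6), np.float64(-21.6), np.float64(56.0)), (144, np.float64(-16.6), np.float64(-21.6), np.float64(56.2)), (146, np.float64(-14.9), np.float64(-21.5), np.float64(57.8)), (148, np.float64(-5.8), np.float64(-25.2), np.float64(8.6)), (150, np.float64(-3.4), np.float64(-25.3), np.float64(7.8)), (152, np.float64(-1.3), np.float64(-25.3), np.float64(8.9)), (154, np.float64(1.2), np.float64(-25.4), np.float64(8.0)), (156, np.float64(3.2), np.float64(-25.3), np.float64(9.4)), (158, np.float64(5.7), np.float64(-25.5), np.float64(8.6)), (160, np.float64(8.0), np.float64(-25.5), np.float64(8.7)), (162, np.float64(10.5), np.float64(-25.6), np.float64(8.3)), (164, np.float64(12.7), np.float64(-25.6), np.float64(9.1)), (166, np.float64(14.9), np.float64(-25.6), np.float64(9.9)), (168, np.float64(17.5), np.float64(-25.7), np.float64(8.4)), (170, np.float64(19.9), np.float64(-25.8), np.float64(8.2)), (172, np.float64(22.6), np.float64(-25.9), np.float6
[... 10256 characters left out ...]
loat64(6.4), np.float64(210.6)), (234, np.float64(13.9), np.float64(6.3), np.float64(212.7)), (235, np.float64(14.6), np.float64(6.3), np.float64(212.3)), (236, np.float64(14.9), np.float64(6.3), np.float64(213.0)), (237, np.float64(14.1), np.float64(6.2), np.float64(216.4)), (238, np.float64(14.6), np.float64(6.2), np.float64(216.5)), (239, np.float64(14.4), np.float64(6.2), np.float64(218.5)), (240, np.float64(nan), np.float64(nan), np.float64(nan)), (241, np.float64(14.2), np.float64(6.1), np.float64(221.7)), (242, np.float64(14.4), np.float64(6.1), np.float64(222.3)), (243, np.float64(14.2), np.float64(6.1), np.float64(224.0)), (244, np.float64(14.7), np.float64(6.1), np.float64(224.3))]
```

Request:
send_rows:
  steps: [1,0.001,0.002,-0.045,0,0,0,1,0.001,0.002,-0.09,0,0,0,1,0.001,0.002,-0.125,0,0,0,1,0.001,0.002,-0.14,0,0,0,1,0.001,0.002,-0.144,0,0,0,1,0.001,0.002,-0.146,0,0,0,1,0.001,0.002,-0.148,0,0,0,1,0.001,0.002,-0.149,0,0,0]

```text
time_s: 3.6
tcp_pos: [0.5085, 0.1451, 0.0771]
tool_rot: [3.141, -0.003, 0.265]
wrist_force: [-0.2, 0.0, -0.5]
grip_width: 0.008
```

Request:
send_rows:
  steps: [1,-0.0015,0,-0.001,0,0,0,1,-0.0015,0,-0.002,0,0,0,1,-0.0015,0,-0.003,0,0,0,1,-0.0015,0,-0.004,0,0,0]

```text
time_s: 4.0
tcp_pos: [0.5084, 0.1454, 0.0751]
tool_rot: [3.141, -0.006, 0.265]
wrist_force: [-2.2, 1.4, 13.4]
grip_width: 0.005
```

Request:
send_rows:
  steps: [1,0.007,0.0019,-0.002,0,0,0,1,0.0145,0.004,-0.002,0,0,0,1,0.022,0.006,-0.002,0,0,0,1,0.029,0.0079,-0.002,0,0,0,1,0.036,0.0099,-0.002,0,0,0]

```text
time_s: 4.5
tcp_pos: [0.5459, 0.1557, 0.0752]
tool_rot: [3.14, -0.008, 0.265]
wrist_force: [-2.8, 0.5, 9.0]
grip_width: 0.003
```

Request:
send_rows:
  steps: [1,0.008,0.0022,-0.002,0,0,0,1,0.016,0.0044,-0.002,0,0,0,1,0.024,0.0066,-0.002,0,0,0,1,0.032,0.0088,-0.002,0,0,0,1,0.037,0.0101,-0.002,0,0,0,1,0.04,0.011,-0.002,0,0,0,1,0.043,0.0118,-0.002,0,0,0]

```text
time_s: 5.2
tcp_pos: [0.5862, 0.1668, 0.075]
tool_rot: [3.14, 0.002, 0.266]
wrist_force: [-15.8, -5.1, 20.3]
grip_width: 0.0
```

Request:
send_rows:
  steps: [1,0,0,0.03,0,0,0,-1,-0.02,-0.005,0.075,0,0,0,-1,-0.05,-0.013,0.12,0,0,0,-1,-0.05,-0.013,0.14,0,0,0,-1,-0.05,-0.013,0.14,0,0,0,-1,-0.05,-0.013,0.14,0,0,0]

```text
time_s: 5.8
tcp_pos: [0.5362, 0.1538, 0.2147]
tool_rot: [3.14, 0.002, 0.266]
wrist_force: [-0.7, -0.2, -0.3]
grip_width: 0.4
```

Run:
```python
from rig import r
from h import *
import pickle
p=r.camera('wrist'); pickle.dump(p,open('w2.pkl','wb'))
cv2.imwrite('pics/w2.png',p['color'][:,:,::-1])
s=r.get_state();print(s['tcp_pos'],s['tool_rot'],s['time_s'])
crop(p,265,375,80,245,4,'pics/w2c.png')
```

```text
[0.53564361 0.15373864 0.21335107] [3.14042047 0.00434357 0.26629908] 5.85
```

View pics/w2.png

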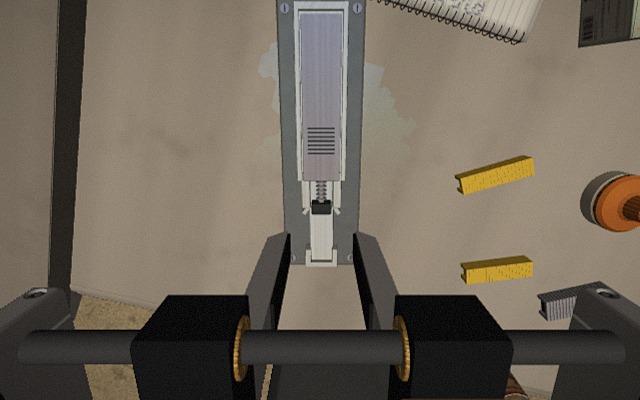

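View pics/w2c.png

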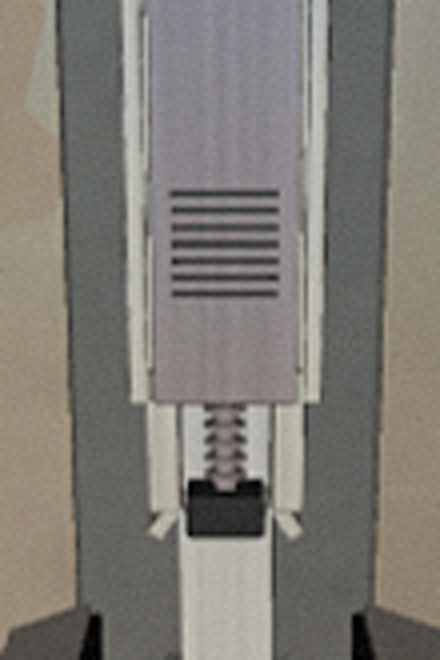

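Run:
```python
from h import *
import pickle
np.set_printoptions(precision=4,suppress=True)
p=pickle.load(open('w2.pkl','rb'))
crop(p,280,360,185,275,7,'pics/w2d.png')
th=-2.8745; ex=np.array([np.cos(th),np.sin(th)]);ey=np.array([-ex[1],ex[0]]);o=np.array([.5312,.1519])
f=lambda X:((X[:2]-o)@ex,(X[:2]-o)@ey)
g=lambda a,b:(265+a/4-.375,80+b/4-.375)
for n,a,b,z in (('coverfront -10',225,403,.056),('coverL',154,395,.056),('coverR',297,395,.056),('follower front +28,top',226,508,.05),('folL',188,505,.05),('folR',264,505,.05),('flareL 27',155,537,.052),('flareR',295,537,.052),('chanL',182,530,.03),('chanR',273,600,.03),('chanL',182,600,.03)):
    print(n,np.round(f(w(p,*g(a,b),z=z)),4))
```

```text
coverfront -10 [-0.0131  0.0003]
coverL [-0.0151 -0.0174]
coverR [-0.0151  0.0183]
follower front +28,top [0.0166 0.0006]
folL [ 0.0158 -0.0093]
folR [0.0158 0.0105]
flareL 27 [ 0.0239 -0.018 ]
flareR [0.024  0.0186]
chanL [ 0.0297 -0.0117]
chanR [0.0508 0.0139]
chanL [ 0.0507 -0.0119]
```

View pics/w2d.png

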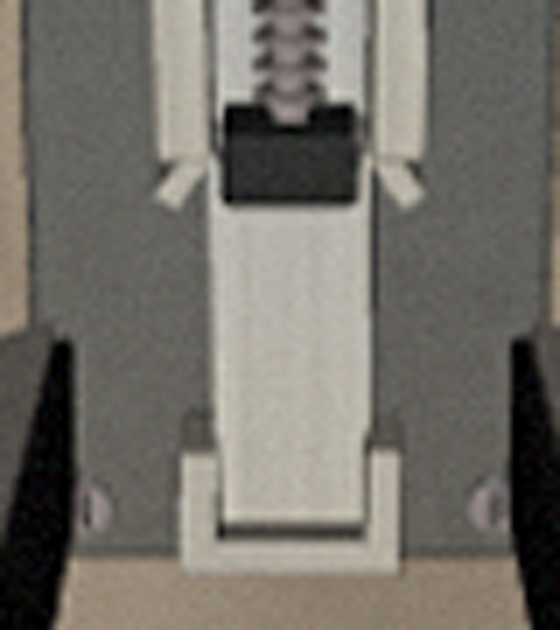

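Run:
```python
from h import *
import pickle
np.set_printoptions(precision=4,suppress=True)
p=pickle.load(open('w2.pkl','rb'))
th=-2.8745; ex=np.array([np.cos(th),np.sin(th)]);ey=np.array([-ex[1],ex[0]]);o=np.array([.5312,.1519])
f=lambda X:((X[:2]-o)@ex,(X[:2]-o)@ey)
g=lambda a,b:(280+a/7-.43,185+b/7-.43)
for n,a,b,z in (('lip in 90',292,539,.038),('lip out 96',292,573,.038),('cheekL 74,-18',182,450,.038),('cheekR 74,18',402,450,.038),('base 110',130,553,.008),('chinL',219,500,.038),('chinR',367,500,.038),('flareL out27',175,212,.052),('flareR',410,206,.052),('cheekL in 20,-12',210,155,.052),('cheekR in',370,155,.052),('chL',157,155,.052),('chR',426,155,.052)):
    print(n,np.round(f(w(p,*g(a,b),z=z)),4))
```

```text
lip in 90 [0.0867 0.0007]
lip out 96 [0.0929 0.0007]
cheekL 74,-18 [ 0.0708 -0.017 ]
cheekR 74,18 [0.0708 0.0185]
base 110 [ 0.1053 -0.028 ]
chinL [ 0.0797 -0.0111]
chinR [0.0797 0.0129]
flareL out27 [ 0.025  -0.0167]
flareR [0.0241 0.0184]
cheekL in 20,-12 [ 0.016  -0.0114]
cheekR in [0.0161 0.0123]
chL [ 0.016  -0.0193]
chR [0.0161 0.0206]
```

Request:
send_rows:
  steps: [-1,0.004,-0.048,0,0,0,-0.02,-1,0.008,-0.096,0,0,0,-0.04,-1,0.012,-0.144,0,0,0,-0.06,-1,0.016,-0.192,0,0,0,-0.08,-1,0.02,-0.24,0,0,0,-0.1,-1,0.024,-0.288,0,0,0,-0.12,-1,0.028,-0.336,0,0,0,-0.134,-1,0.032,-0.384,0,0,0,-0.134,-1,0.036,-0.432,0,0,0,-0.134,-1,0.04,-0.47,0,0,0,-0.134,-1,0.04,-0.479,-0.01,0,0,-0.134,-1,0.04,-0.479,-0.01,0,0,-0.134,-1,0.04,-0.479,-0.01,0,0,-0.134]

```text
time_s: 7.15
tcp_pos: [0.575, -0.3236, 0.201]
tool_rot: [-3.139, 0.007, 0.133]
wrist_force: [-0.4, -0.5, 0.6]
grip_width: 1.002
```

Run:
```python
from rig import r
from h import *
import pickle
np.set_printoptions(precision=4,suppress=True)
p=r.camera('wrist'); pickle.dump(p,open('w3.pkl','wb'))
cv2.imwrite('pics/w3.png',p['color'][:,:,::-1])
s=r.get_state();print(s['tcp_pos'],s['tool_rot'],s['time_s'],s['grip_width'])
W=cloud(p)
for d in r.regions_of(p,'strip_full')[:4]:
    m=d['pixels']&(W[...,2]>.013)&(W[...,2]<.03)
    if m.sum()>20: print(round(d['score'],2),d['centre'],np.nanmedian(W[m][:,2]),cv2.minAreaRect(W[m][:,:2].astype(np.float32)*1000))
```

```text
[ 0.5754 -0.3235  0.202 ] [-3.1407  0.0059  0.1337] 7.2 1.0043385052781415
0.73 [50.9, 128.9] 0.018213397831438542 ((591.9945678710938, -36.77143096923828), (20.78673553466797, 80.5677261352539), 32.232364654541016)
0.7 [324.2, 175.6] 0.0183205125443627 ((578.73876953125, -326.1325988769531), (80.2877426147461, 19.909461975097656), 8.121037483215332)
0.68 [109.7, 233.1] 0.018160431845997426 ((480.8026123046875, -88.57380676269531), (20.87577247619629, 81.56553649902344), 23.239501953125)
0.66 [383.0, 319.3] 0.018152470193707672 ((408.18280029296875, -425.3872375488281), (20.092798233032227, 34.30643844604492), 78.79340362548828)
```

View pics/w3.png

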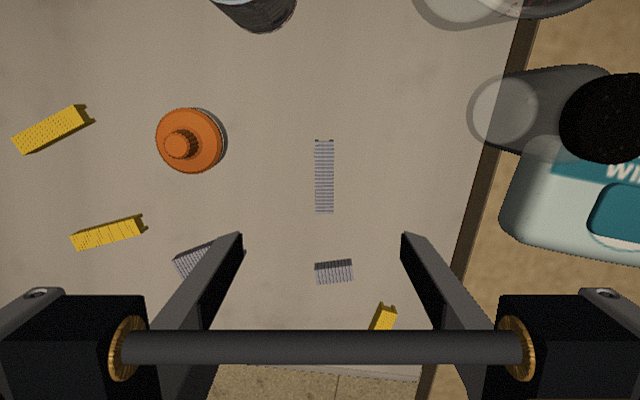

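Request:
send_rows:
  steps: [-0.2,0.0016,-0.0023,-0.045,0,-0.005,0.007,-0.2,0.0016,-0.0023,-0.09,0,-0.005,0.007,-0.2,0.0016,-0.0023,-0.13,0,-0.005,0.007,-0.2,0.0016,-0.0023,-0.16,0,-0.005,0.007,-0.2,0.0016,-0.0023,-0.174,0,-0.005,0.007,-0.2,0.0016,-0.0023,-0.18,0,-0.005,0.007,-0.2,0.0016,-0.0023,-0.18,0,-0.005,0.007]

```text
time_s: 7.95
tcp_pos: [0.5779, -0.3256, 0.0235]
tool_rot: [3.14, -0.001, 0.142]
wrist_force: [0.0, 0.9, -0.4]
grip_width: 0.602
```

Request:
send_rows:
  steps: [-0.2,-0.0005,0,-0.002,0,0,0,1,-0.0005,0,-0.002,0,0,0,1,-0.0005,0,-0.002,0,0,0,1,-0.0005,0,-0.002,0,0,0,1,-0.0005,0,-0.002,0,0,0,1,-0.0005,0,-0.002,0,0,0,1,-0.0005,0,-0.002,0,0,0,1,-0.0005,0,-0.002,0,0,0]
  squeeze: 35

```text
time_s: 8.75
tcp_pos: [0.5774, -0.3256, 0.0216]
tool_rot: [3.14, -0.001, 0.142]
wrist_force: [0.2, -0.8, 0.7]
grip_width: 0.208
```

Request:
send_rows:
  steps: [1,0,0,0.03,0,0,0,1,0,0,0.075,0,0,0,1,0,0,0.12,0,0,0,1,-0.01,0.038,0.13,0,0,0.02,1,-0.02,0.076,0.13,0,0,0.04,1,-0.03,0.114,0.13,0,0,0.06,1,-0.04,0.152,0.13,0,0,0.08,1,-0.05,0.19,0.13,0,0,0.1,1,-0.06,0.228,0.13,0,0,0.12,1,-0.07,0.266,0.13,0,0,0.125,1,-0.08,0.304,0.13,0,0,0.125,1,-0.09,0.342,0.13,0,0,0.125,1,-0.1,0.38,0.13,0,0,0.125,1,-0.11,0.418,0.13,0,0,0.125,1,-0.1196,0.457,0.13,0,0,0.125,1,-0.1196,0.457,0.12,0,0,0.125,1,-0.1196,0.457,0.12,0,0,0.125,1,-0.1196,0.457,0.12,0,0,0.125]

```text
time_s: 10.55
tcp_pos: [0.4578, 0.1305, 0.1411]
tool_rot: [3.14, 0.001, 0.266]
wrist_force: [0.1, 0.8, -0.9]
grip_width: 0.209
```

```bash
cat > look.py <<'E'
from rig import r
from h import *
import pickle,sys
np.set_printoptions(precision=4,suppress=True)
n=sys.argv[1]
for c in sys.argv[2].split(','):
    p=r.camera(c); pickle.dump(p,open(f'{c}_{n}.pkl','wb'))
    cv2.imwrite(f'pics/{c}_{n}.png',p['color'][:,:,::-1])
s=r.get_state();print(s['tcp_pos'],s['tool_rot'],s['time_s'],s['grip_width'],s['wrist_force'])
E
python3 look.py 4 wrist; python3 -c "
from h import *
import pickle
p=pickle.load(open('wrist_4.pkl','rb'));crop(p,250,390,60,240,4,'pics/w4c.png')"
```

```text
[0.4581 0.1303 0.1415] [ 3.14   -0.0001  0.2651] 10.6 0.206249275757902 [-0.2761  0.189  -0.4472]
```

View pics/wrist_4.png

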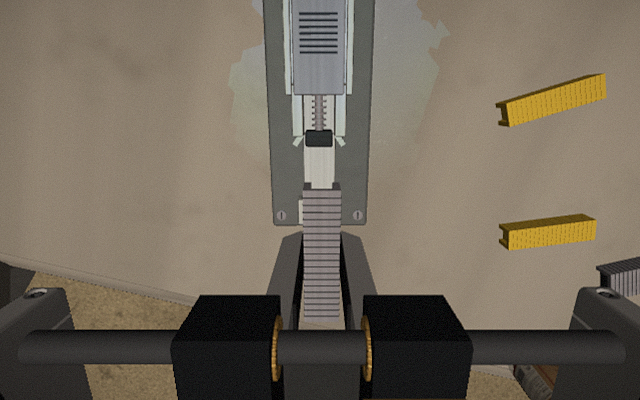

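View pics/w4c.png

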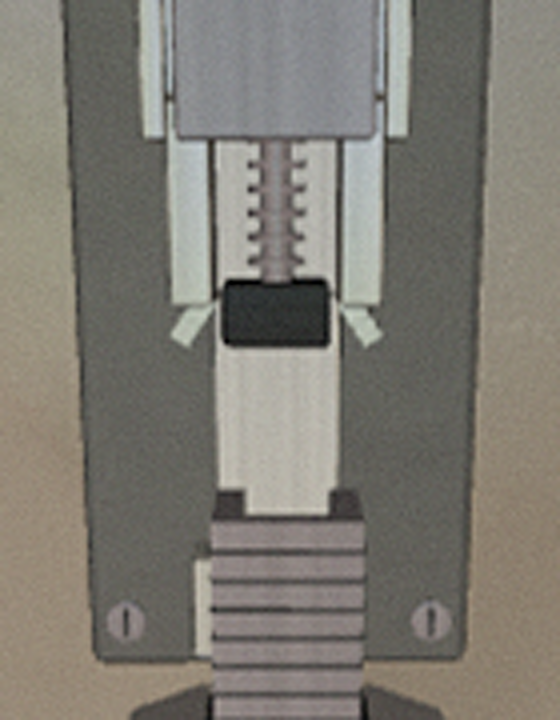

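```bash
cat > m4.py <<'E'
from h import *
import pickle
np.set_printoptions(precision=4,suppress=True)
p=pickle.load(open('wrist_4.pkl','rb'))
th=-2.8745; ex=np.array([np.cos(th),np.sin(th)]);ey=np.array([-ex[1],ex[0]]);o=np.array([.5347,.1521])
f=lambda X:((X[:2]-o)@ex,(X[:2]-o)@ey)
g=lambda a,b:(250+a/4-.375,60+b/4-.375)
zt=.1415-.0216+.018
T=np.array([.4581,.1303]); print('tcp',f(T))
for n,a,b,z in (('rearL',212,520,zt),('rearR',366,520,zt),('rearL2',210,600,zt),('rearR2',364,600,zt),('cover -10',270,136,.056),('coverL -18',176,130,.056),('coverR 18',375,130,.056),('chL -20,20',171,303,.052),('chR 20,20',381,303,.052),('inL',215,303,.052),('inR',340,303,.052),('folL -10.5',222,320,.05),('folR',330,320,.05),('base',280,660,.008),('flareL 27',180,346,.052),('flareR',372,346,.052)):
    print(n,np.round(f(w(p,*g(a,b),z=z)),4))
print('front',f(w(p,303,320,z=zt)),f(w(p,340,320,z=zt)))
W=cloud(p); print('depth z strip',np.median(W[200:260,310:332,2]))
E
python3 m4.py
```

```text
tcp (np.float64(0.07963757727552166), np.float64(0.0008101146124523509))
rearL [ 0.0389 -0.0082]
rearR [0.0389 0.0118]
rearL2 [ 0.0498 -0.0087]
rearR2 [0.0498 0.0117]
cover -10 [-0.0098 -0.0013]
coverL -18 [-0.0109 -0.0181]
coverR 18 [-0.0108  0.0175]
chL -20,20 [ 0.0201 -0.0201]
chR 20,20 [0.0201 0.0194]
inL [ 0.0201 -0.0118]
inR [0.0201 0.0117]
folL -10.5 [ 0.0235 -0.0107]
folR [0.0235 0.0099]
base [0.1093 0.0001]
flareL 27 [ 0.0281 -0.0186]
flareR [0.0282 0.0179]
front (np.float64(0.11830062858900608), np.float64(-0.009355846193105295)) (np.float64(0.11835297152877175), np.float64(0.012392189906554168))
depth z strip nan
```

Request:
send_rows:
  steps: [1,-0.0003,0.0017,-0.03,0,0,0.001,1,-0.0003,0.0017,-0.055,0,0,0.001,1,-0.0003,0.0017,-0.07,0,0,0.001,1,-0.0003,0.0017,-0.077,0,0,0.001,1,-0.0003,0.0017,-0.077,0,0,0.001,1,-0.0003,0.0017,-0.077,0,0,0.001]

```text
time_s: 11.2
tcp_pos: [0.4588, 0.1316, 0.0654]
tool_rot: [3.14, -0.002, 0.265]
wrist_force: [0.5, 0.4, -0.1]
grip_width: 0.208
```

```bash
python3 look.py 5 wrist; python3 -c "
from h import *
import pickle
p=pickle.load(open('wrist_5.pkl','rb'));crop(p,250,390,40,240,4,'pics/w5c.png')"
```

```text
[0.459  0.1317 0.0656] [ 3.1394 -0.0023  0.2655] 11.25 0.20763350065885386 [ 0.0092 -0.2791 -0.06  ]
```

View pics/w5c.png

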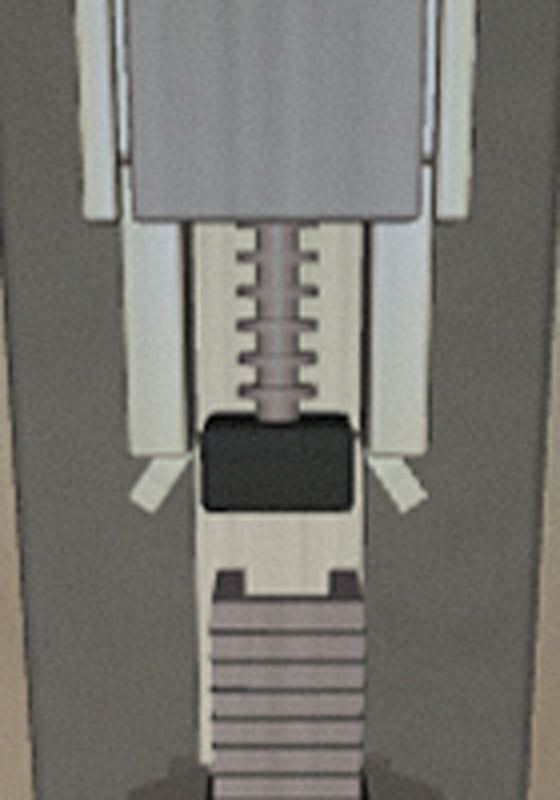

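Request:
send_rows:
  steps: [1,-0.0005,0.0015,-0.002,0,0.002,0.001,1,-0.0005,0.0015,-0.003,0,0.002,0.001,1,0.0043,0.0028,-0.0035,0,0.002,0.001,1,0.0091,0.0041,-0.0035,0,0.002,0.001,1,0.0111,0.0047,-0.0035,0,0.002,0.001,1,0.0111,0.0047,-0.0035,0,0.002,0.001]

```text
time_s: 11.85
tcp_pos: [0.4699, 0.1365, 0.0619]
tool_rot: [3.14, 0.001, 0.267]
wrist_force: [-2.1, -0.8, 0.4]
grip_width: 0.206
```

```bash
python3 look.py 6 wrist; python3 -c "
from h import *
import pickle
p=pickle.load(open('wrist_6.pkl','rb'));crop(p,250,390,60,240,4,'pics/w6c.png')"
```

```text
[0.4698 0.1364 0.0619] [3.1401 0.0009 0.2667] 11.9 0.2078754602852744 [-2.6349 -0.5215  0.5803]
```

View pics/w6c.png

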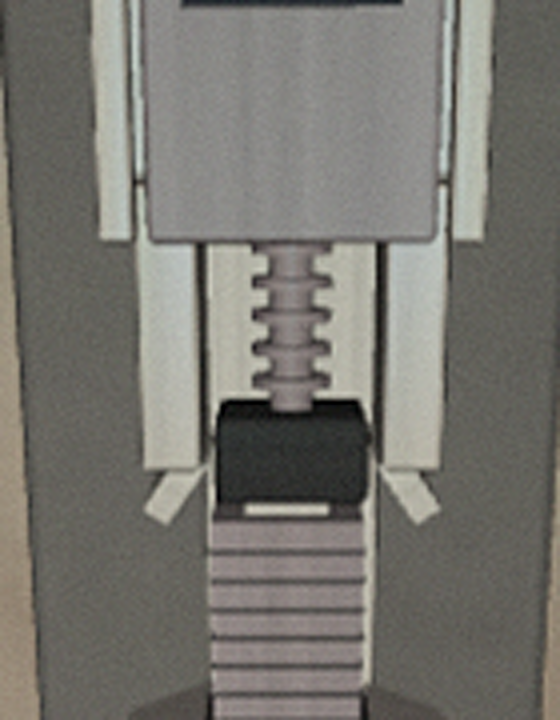

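Request:
send_rows:
  steps: [1,0.005,0.0009,0,0,0,0,1,0.01,0.0022,0,0,0,0,1,0.014,0.0033,0,0,0,0,1,0.017,0.0041,0,0,0,0,1,0.0182,0.0045,0,0,0,0,1,0.0182,0.0045,0,0,0,0,1,0.0182,0.0045,0,0,0,0]

```text
time_s: 12.6
tcp_pos: [0.4873, 0.141, 0.0615]
tool_rot: [3.141, 0.003, 0.267]
wrist_force: [-5.2, 0.6, 1.4]
grip_width: 0.213
```

```bash
python3 look.py 7 wrist,side; python3 -c "
from h import *
import pickle
p=pickle.load(open('wrist_7.pkl','rb'));crop(p,250,390,100,340,3,'pics/w7c.png')"
```

```text
[0.4873 0.141  0.0615] [3.1406 0.0027 0.2669] 12.7 0.21116788806645 [-4.3504  0.6306  0.7572]
```

View pics/w7c.png

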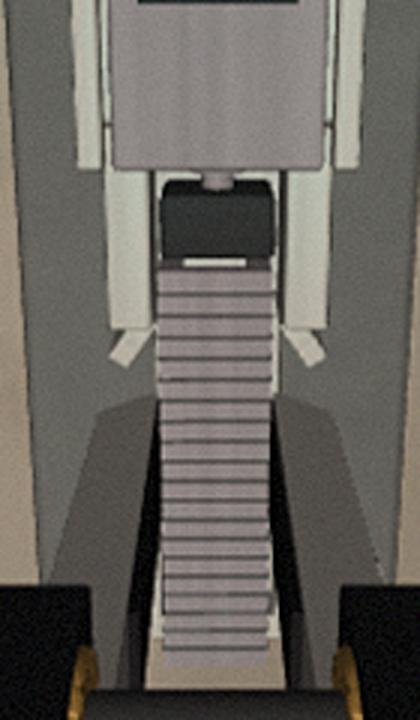

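Run:
```python
from h import *
import pickle
p=pickle.load(open('wrist_7.pkl','rb'))
crop(p,280,360,270,345,8,'pics/w7d.png')
th=-2.8745; ex=np.array([np.cos(th),np.sin(th)]);ey=np.array([-ex[1],ex[0]]);o=np.array([.5347,.1521])
f=lambda X:np.round(((X[:2]-o)@ex,(X[:2]-o)@ey),4)
g=lambda a,b:(250+a/3-.33,100+b/3-.33)
print('rear',f(w(p,*g(158,268),z=.058)),f(w(p,*g(272,268),z=.058)))
print('front',f(w(p,*g(163,667),z=.058)),f(w(p,*g(266,667),z=.058)))
print('cover',f(w(p,*g(218,170),z=.056)),'cheek',f(w(p,*g(151,328),z=.052)),f(w(p,*g(284,328),z=.052)))
s=pickle.load(open('side_7.pkl','rb'));crop(s,270,400,130,190,6,'pics/s7.png')
print([ (n,px(p,np.r_[o+x*ex,z])) for n,x,z in(('lipin',.09,.038),('lipout',.096,.038))])
```

```text
rear [ 0.0073 -0.0107] [0.0073 0.009 ]
front [ 0.0887 -0.0111] [0.0887 0.0092]
cover [-0.0094 -0.0004] cheek [ 0.0203 -0.0126] [0.0203 0.0117]
[('lipin', array([322.64133808, 303.57583181])), ('lipout', array([322.6292949 , 311.48832439]))]
```

View pics/w7d.png

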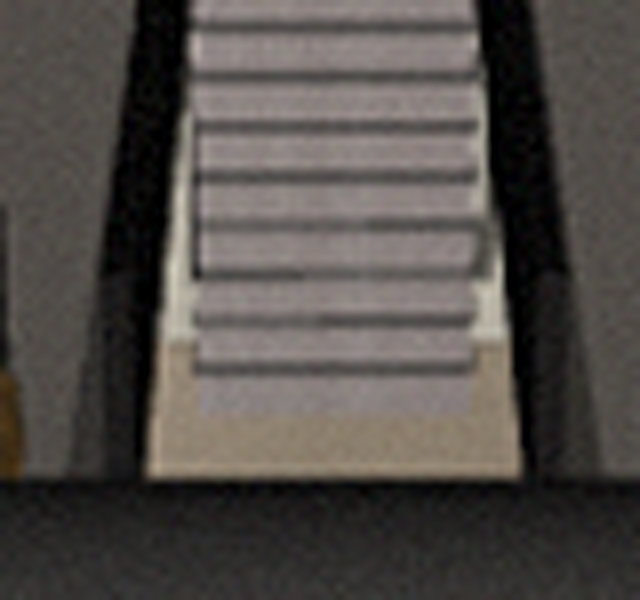

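View pics/s7.png

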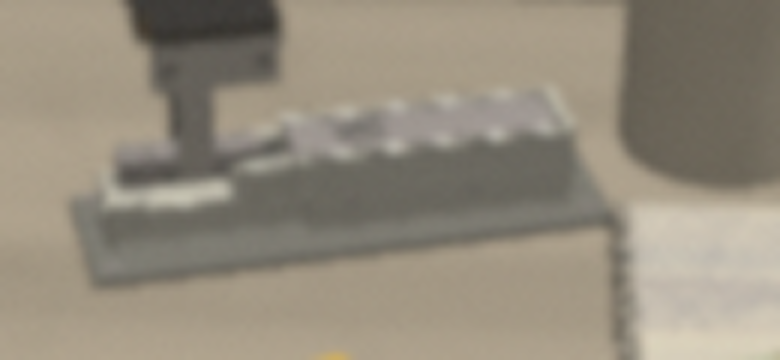

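Request:
send_rows:
  steps: [1,0.0018,0.0003,0,0,-0.002,0,1,0.0018,0.0003,0,0,-0.002,0,1,0.0018,0.0003,-0.003,0,-0.002,0,1,0.0018,0.0003,-0.005,0,-0.002,0,1,0.0018,0.0003,-0.007,0,-0.002,0,1,0.0018,0.0003,-0.008,0,-0.002,0]

```text
time_s: 13.3
tcp_pos: [0.4891, 0.141, 0.0535]
tool_rot: [3.139, 0.002, 0.267]
wrist_force: [-4.9, -1.6, 2.7]
grip_width: 0.208
```

Request:
send_rows:
  steps: [1,0.001,0,-0.001,0,-0.002,0,1,0.001,0,-0.002,0,-0.002,0,1,0.001,0,-0.0028,0,-0.002,0,1,0.001,0,-0.0033,0,-0.002,0]

```text
time_s: 13.7
tcp_pos: [0.4902, 0.1408, 0.0515]
tool_rot: [3.139, 0.001, 0.267]
wrist_force: [-10.9, -1.8, 15.7]
grip_width: 0.209
```

```bash
python3 look.py 8 wrist,side; python3 -c "
from h import *
import pickle
p=pickle.load(open('wrist_8.pkl','rb'));crop(p,250,390,100,340,3,'pics/w8c.png')
s=pickle.load(open('side_8.pkl','rb'));crop(s,270,400,130,190,6,'pics/s8.png')"
```

```text
[0.4902 0.1408 0.0515] [3.1385 0.0012 0.2674] 13.8 0.20925843055368237 [-9.9062 -0.216  13.0561]
```

View pics/w8c.png

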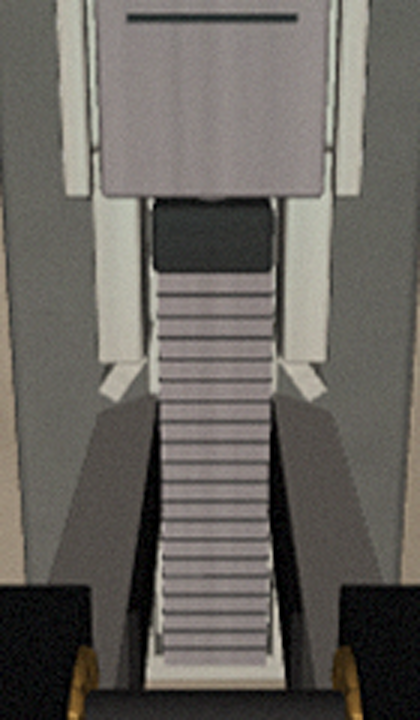

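View pics/s8.png

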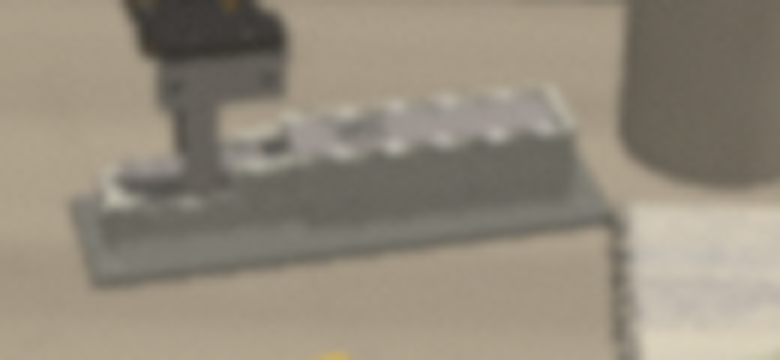

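Request:
send_rows:
  steps: [1,-0.0008,0,0,0,0,0,0.1,-0.0008,0,0,0,0,0,0.1,-0.0008,0,0,0,0,0,0.1,-0.0008,0,0,0,0,0,0.1,-0.0008,0,0.02,0,0,0,0.1,-0.0008,0,0.06,0,0,0,0.1,0.03,0.008,0.1,0,0,0,0.1,0.05,0.013,0.14,0,0,0,1,0.05,0.013,0.15,0,0,0,1,0.05,0.013,0.15,0,0,0]

```text
time_s: 14.8
tcp_pos: [0.5416, 0.1539, 0.2034]
tool_rot: [3.138, -0.003, 0.267]
wrist_force: [0.3, -0.2, -1.2]
grip_width: 0.315
```

```bash
python3 look.py 9 wrist; python3 -c "
from h import *
import pickle
p=pickle.load(open('wrist_9.pkl','rb'));crop(p,260,380,120,280,5,'pics/w9c.png')"
```

```text
[0.5399 0.1538 0.201 ] [3.1385 0.0012 0.2674] 14.85 0.2761775484061696 [-1.046   0.099  -0.6506]
```

View pics/w9c.png

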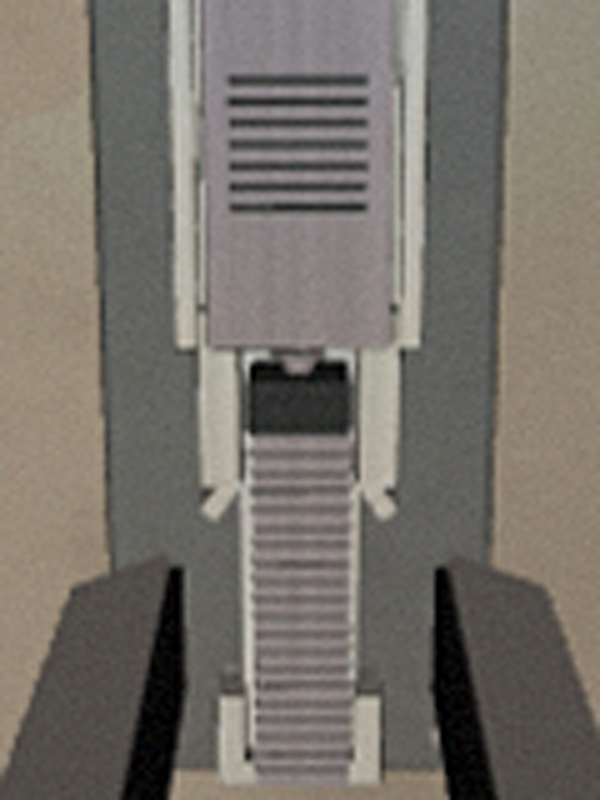

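Run:
```python
from h import *
import pickle
p=pickle.load(open('wrist_9.pkl','rb'))
th=-2.8745; ex=np.array([np.cos(th),np.sin(th)]);ey=np.array([-ex[1],ex[0]]);o=np.array([.5347,.1521])
for n,x,z in (('rear',.01,.048),('front',.09,.048),('lipout',.096,.038)):
    q=px(p,np.r_[o+x*ex,z]); print(n,(q[0]-260)*5,(q[1]-120)*5)
W=cloud(p)
S=np.stack([(W[...,:2]-o)@ex,(W[...,:2]-o)@ey,W[...,2]],-1)
for a in np.arange(.0,.1,.01):
    k=(abs(S[...,0]-a)<.005)&(abs(S[...,1])<.007)
    print(round(a,3),k.sum(),np.round(np.percentile(S[k][:,2],[25,50,75]),4) if k.any() else'')
```

```text
rear 298.2494032971033 428.7201568297249
front 298.5248179666564 780.1016200296342
lipout 298.5521044121049 781.0295043453289
0.0 157 [0.0447 0.0496 0.0505]
0.01 122 [0.0482 0.0494 0.0504]
0.02 127 [0.0479 0.0483 0.0488]
0.03 128 [0.0479 0.0484 0.0489]
0.04 127 [0.0479 0.0483 0.0488]
0.05 118 [0.0478 0.0483 0.0487]
0.06 111 [0.0478 0.0484 0.0488]
0.07 111 [0.048  0.0484 0.0488]
0.08 109 [0.048  0.0484 0.0487]
0.09 58 [0.0479 0.0482 0.0487]
```

Request:
send_rows:
  steps: [1,0.044,0.012,-0.02,0,0,0,1,0.044,0.012,-0.06,0,0,0,1,0.044,0.012,-0.095,0,0,0,1,0.044,0.012,-0.115,0,0,0,1,0.044,0.012,-0.12,0,0,0,1,0.044,0.012,-0.123,0,0,0,1,0.044,0.012,-0.124,0,0,0]

```text
time_s: 15.55
tcp_pos: [0.5839, 0.1657, 0.0772]
tool_rot: [3.138, 0.001, 0.267]
wrist_force: [-0.6, -0.2, 0.1]
grip_width: 0.004
```

Request:
send_rows:
  steps: [1,0,0,-0.001,0,0,0,1,0,0,-0.002,0,0,0,1,0,0,-0.003,0,0,0,1,0,0,-0.004,0,0,0]

```text
time_s: 15.95
tcp_pos: [0.5846, 0.1658, 0.0751]
tool_rot: [3.138, -0.0, 0.268]
wrist_force: [-4.7, -1.0, 13.2]
grip_width: 0.005
```

Request:
send_rows:
  steps: [1,-0.008,-0.0022,-0.002,0,0,0,1,-0.016,-0.0044,-0.002,0,0,0,1,-0.024,-0.0066,-0.002,0,0,0,1,-0.032,-0.0088,-0.002,0,0,0,1,-0.04,-0.011,-0.002,0,0,0,1,-0.048,-0.0131,-0.002,0,0,0]

```text
time_s: 16.55
tcp_pos: [0.5383, 0.1529, 0.0752]
tool_rot: [3.137, -0.006, 0.267]
wrist_force: [3.1, 0.7, 5.2]
grip_width: 0.006
```

Request:
send_rows:
  steps: [1,-0.004,-0.0011,-0.003,0,0,0,1,-0.012,-0.0033,-0.003,0,0,0,1,-0.02,-0.0055,-0.003,0,0,0,1,-0.028,-0.0077,-0.003,0,0,0,1,-0.036,-0.0099,-0.003,0,0,0,1,-0.043,-0.0118,-0.003,0,0,0,1,-0.049,-0.0134,-0.003,0,0,0,1,-0.052,-0.0142,-0.003,0,0,0]

```text
time_s: 17.35
tcp_pos: [0.4888, 0.1392, 0.0752]
tool_rot: [3.137, -0.013, 0.267]
wrist_force: [2.0, 2.2, 10.4]
grip_width: 0.001
```

Request:
send_rows:
  steps: [1,-0.002,-0.0005,-0.002,0,0,0,1,-0.004,-0.0011,-0.0025,0,0,0,1,-0.006,-0.0016,-0.0025,0,0,0,1,-0.008,-0.0022,-0.0025,0,0,0]

```text
time_s: 17.75
tcp_pos: [0.484, 0.1374, 0.0752]
tool_rot: [3.136, -0.022, 0.267]
wrist_force: [4.4, 1.9, 6.4]
grip_width: 0.004
```

Lift and look.

Request:
send_rows:
  steps: [1,0,0,0.02,0,0,0,1,0.02,0.005,0.06,0,0.02,0,1,0.04,0.011,0.1,0,0.02,0,-1,0.055,0.015,0.14,0,0.02,0,-1,0.055,0.015,0.14,0,0.02,0,-1,0.055,0.015,0.14,0,0.02,0,-1,0.055,0.015,0.14,0,0.02,0]

```text
time_s: 18.45
tcp_pos: [0.5374, 0.1522, 0.2132]
tool_rot: [-3.142, 0.001, 0.267]
wrist_force: [-0.7, 0.4, -0.1]
grip_width: 0.308
```

```bash
python3 look.py 10 wrist; python3 -c "
from h import *
import pickle
p=pickle.load(open('wrist_10.pkl','rb'));crop(p,260,380,120,280,5,'pics/w10c.png')
th=-2.8745; ex=np.array([np.cos(th),np.sin(th)]);o=np.array([.5347,.1521])
for n,x,z in (('shut',.088,.056),('82',.082,.056),('lipout',.096,.038)):
    q=px(p,np.r_[o+x*ex,z]); print(n,(q[0]-260)*5,(q[1]-120)*5)
"
```

```text
[0.5373 0.1522 0.213 ] [-3.1414  0.0016  0.2667] 18.5 0.35111607842275705 [-0.3215  0.2148 -0.0569]
shut 299.4441839290596 745.2980054887337
82 299.40797097766506 720.3985844952774
lipout 299.7819398116772 737.4418447743167
```

View pics/w10c.png

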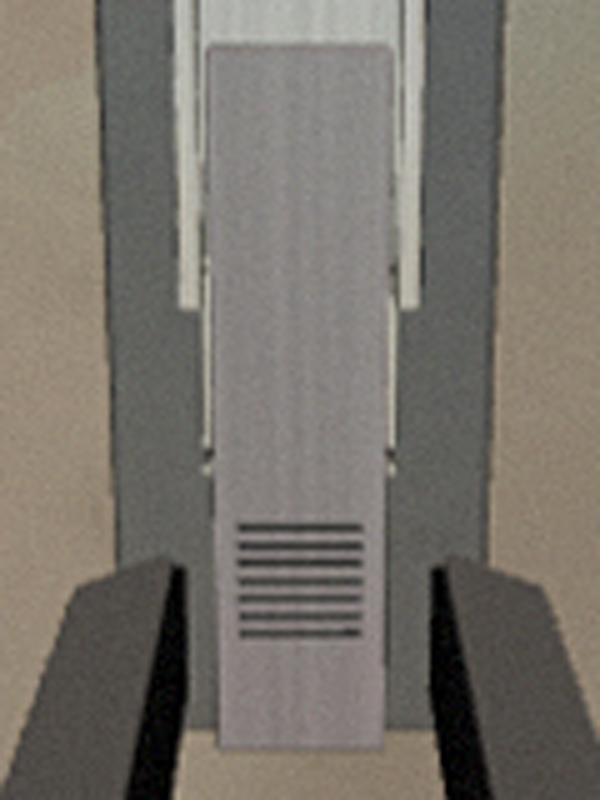

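Request:
send_rows:
  steps: [1,-0.02,-0.005,0,0,0,0,1,-0.0473,-0.0122,-0.03,0,0,0,1,-0.0473,-0.0122,-0.07,0,0,0,1,-0.0473,-0.0122,-0.1,0,0,0,1,-0.0473,-0.0122,-0.125,0,0,0,1,-0.0473,-0.0122,-0.133,0,0,0,1,-0.0473,-0.0122,-0.136,0,0,0,1,-0.0473,-0.0122,-0.137,0,0,0,1,-0.0473,-0.0122,-0.1385,0,0,0,1,-0.0473,-0.0122,-0.1395,0,0,0,1,-0.0473,-0.0122,-0.1405,0,0,0]

```text
time_s: 19.6
tcp_pos: [0.4919, 0.1403, 0.0751]
tool_rot: [3.141, -0.002, 0.267]
wrist_force: [-3.9, 0.7, 12.6]
grip_width: 0.006
```

Request:
send_rows:
  steps: [1,-0.002,-0.0005,-0.003,0,0,0,1,-0.004,-0.0011,-0.0032,0,0,0,1,-0.006,-0.0016,-0.0032,0,0,0,1,-0.008,-0.0022,-0.0032,0,0,0]

```text
time_s: 20.0
tcp_pos: [0.4879, 0.1387, 0.0752]
tool_rot: [3.14, -0.012, 0.266]
wrist_force: [4.0, 2.2, 4.7]
grip_width: 0.001
```

Request:
send_rows:
  steps: [1,0,0,0.02,0,0,0,1,0.02,0.005,0.06,0,0.012,0,1,0.035,0.01,0.1,0,0.012,0,-1,0.05,0.0135,0.138,0,0.012,0,-1,0.05,0.0135,0.138,0,0.012,0,-1,0.05,0.0135,0.138,0,0.012,0,-1,0.05,0.0135,0.138,0,0.012,0]

```text
time_s: 20.7
tcp_pos: [0.5367, 0.1521, 0.2119]
tool_rot: [-3.14, 0.002, 0.266]
wrist_force: [-0.4, 0.2, 0.8]
grip_width: 0.311
```

```bash
python3 look.py 11 wrist,top; python3 -c "
from h import *
import pickle
p=pickle.load(open('wrist_11.pkl','rb'));crop(p,260,380,120,280,5,'pics/w11c.png')
th=-2.8745; ex=np.array([np.cos(th),np.sin(th)]);o=np.array([.5347,.1521])
f=lambda X:(X[:2]-o)@ex
for k in ('10','11'):
  p=pickle.load(open(f'wrist_{k}.pkl','rb'))
  G=cv2.cvtColor(p['color'],cv2.COLOR_RGB2GRAY).astype(float)
  col=G[:,308:332].mean(1); d=np.diff(col); 
  col2=G[:,290:296].mean(1)
  W=cloud(p)[...,2]; rows=[v for v in range(100,300) if abs(np.nanmedian(W[v,312:328])-.056)<.004]
  print(k,rows[-1],f(w(p,319,rows[-1]+.5,z=.056)), 'rear edge', [ (v,round(d[v],1)) for v in np.argsort(-abs(d[100:280]))[:4]+100])
"
```

```text
[0.5365 0.1521 0.2114] [-3.1394  0.0026  0.2664] 20.8 0.393273595264427 [ 0.1148 -0.3234 -0.0877]
10 269 0.08853319671812486 rear edge [(np.int64(229), np.float64(65.0)), (np.int64(231), np.float64(-63.0)), (np.int64(245), np.float64(-58.6)), (np.int64(238), np.float64(-58.0))]
11 269 0.08855697612982373 rear edge [(np.int64(243), np.float64(64.8)), (np.int64(238), np.float64(-63.6)), (np.int64(245), np.float64(-62.8)), (np.int64(236), np.float64(62.5))]
```

View pics/w11c.png

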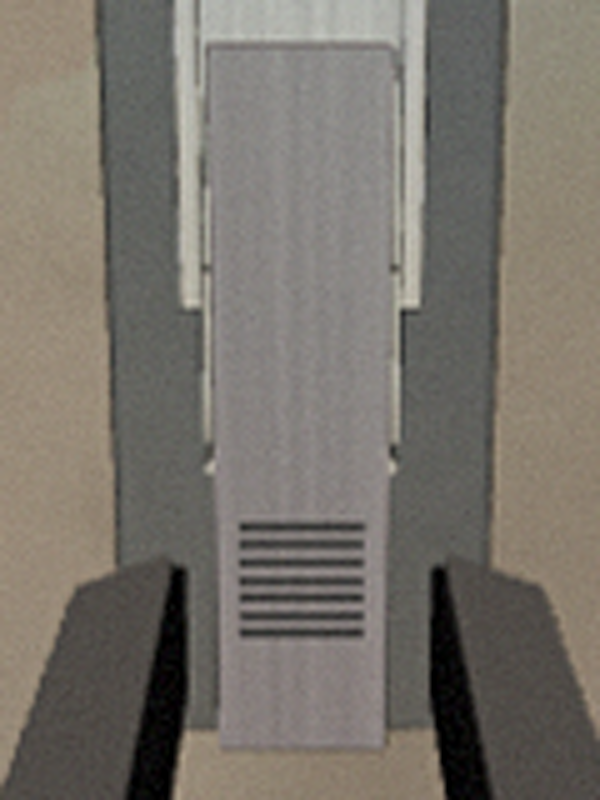

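View pics/top_11.png

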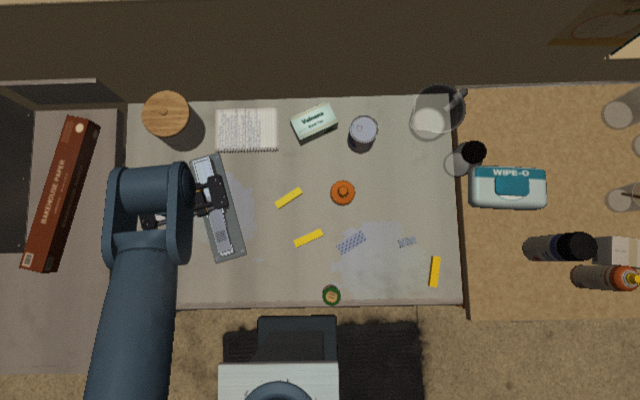

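```bash
python3 -c "
from rig import r
print(r.hand_in())"
```

```text
the job is handed in; nothing more can be done
None
```

The stapler is loaded with the full-length narrow grey strip, its cover is shut, and the job was handed in at about 20.8 s of the 64 s allowed.

**What I did:** I slid the cover back to its stop. I then picked up the strip, pushed it back against the follower, lowered it inside the lip, released it, and dragged the cover closed.

**Strip check, before closing:** The strip's top was flat at z 48 mm along its whole length. That puts its underside on the channel floor. Its front end was at the lip and its rear end against the follower.

**Cover check, after closing:** The front edge measured at stapler x +88.5 mm, against +88 mm nominal. It did not move under a second forward push, so I take it as fully shut.

**Other objects:** In the last top picture the short strip, the wide strip, the yellow look-alikes and everything else stand where they were. The gripper was clear above the stapler.

**Disagreement:** The top and wrist cameras differed by about 3 mm along the channel. I aligned the strip using the wrist camera alone, measuring strip and channel in the same pictures.

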